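Slide the top picture panel from its stack into the slot-in frame

ROBOT

A 6-joint arm with a two-finger parallel gripper is mounted at the origin on the work surface. World frame = base frame: x ahead of the robot, y to its left, z up, the work surface at z = 0. Lengths are in m, angles in rad, forces in N, time in s.
With the tool pointing down it reaches from about 0.375 to 0.9 m from the base axis. Payload 3.1 kg.
Tool frame: the origin (TCP) lies midway between the tips of the shut fingers; the grasp point (between the pads) lies 19 mm behind it (manip.pinch_z is the distance from the TCP to the grasp point, in m); z points along the fingers, y is the line along which they close (so a half turn about z gives the same grasp; the last joint's range is limited). The gripper opens to 85 mm and grips with 20 to 120 N. Pads are 22 mm wide; open, the fingers measure 114 mm over their backs; the gripper's body (76 mm by 85 mm) begins 54 mm behind the grasp point. The pads swing forward as they close: fully open they stand 13 mm farther back than shut.
Start: joints at [-1.353, 0.527, 1.433, -0, 1.181, -0.178], TCP at [0.241, -0.577, 0.231] pointing down, gripper open.
Joint ranges: [-3.08, 3.08], [-0.75, 2.2], [0.22, 2.44], [-1.43, 4.57], [0, 2.65], [-2.85, 2.85]. Speed limits (rad/s): [2.79, 2.79, 3.14, 3.14, 3.14, 3.14].

INTERFACE

Orientations are given as a unit quaternion [x, y, z, w].
In Python, from station import manip, viewer, ticket gives the robot as it stands.
- The arm moves only by the shell command python3 -m creep 'ROWS' [FORCE]. ROWS is JSON, a list of rows, each an object with "slide": the shift along the tool's x, y, z in cm, a list of three; "angular": the turn, a rotation vector about the tool's x, y, z in rad, a list of three; "claw": the opening, from -1 (shut) to 1 (fully open). A call has 1 to 10 rows; each row shifts and turns the commanded pose from where the row before left it, along the tool's axes as they then stand; what a row does not reach is not made up. A row lasts 1/12 s, in which the tool goes at most 41.7 mm and 7.16 degrees, less where a joint would pass 70% of its speed; a pose out of reach is approached as far as the arm can. A call with a gripper value outside its range is refused whole. The fingers move at their own pace and stop on an object; FORCE is the grip in N (left out, the last holds). Time passes only in rows, so rows that do not move let the fingers close. It gives the time, the measured TCP pose, the force, the opening and the grip force at its end, in the units of the state.
- manip.sense(): the state, without advancing time (a new reading comes with each control period).
- viewer.snapshot(name): name is "scene" or "top"; returns the picture (384x512x3 uint8, blue, green, red); there is no depth.
- viewer.calibration(name): a dict with "fov_y" (degrees; the focal length in pixels is half the picture's height over the tangent of half this angle, whatever the lens; pixels are square), "cx", "cy" (the principal point, pixels), "T" (4x4, takes a point from camera to world coordinates). Camera axes: x right, y up, looking along -z (the intrinsics and any distortion apply to the point x, -y, -z); pixel columns grow to the right and rows downward; lengths in m; the calibration is good to about 2 mm. A picture is of the moment at which its call begins. calibration takes no time and is no camera call.
- ticket.sign_off(): hands the job in; it is judged then, once.
The state is a dict: "t": time; "q": joint angles; "qd": joint speeds; "tau": joint torques, N m; "tcp_pos": TCP position; "tool_rot": TCP orientation; "force": force on the tool from outside, world axes, zero at the start; "ft_torque": the same for the moment, N m; "finger_gap": opening from 0.0 (shut) to 1.0 (fully open); "gripper_force": force on a finger pad.
Only numpy, scipy, OpenCV 4.12 (cv2) and the standard library are available. Lean on these libraries where they do the work, as an engineer would, in place of code of your own. Each camera call takes 0.05 s, during which the arm holds its last target. There are 200 camera calls.

TASK

Draw only the top picture panel out over the low front lip of the wooden tray so that it lies flat on the table, leaving the other three in the tray, then slide it face up into the mouth of the dark metal frame until it is fully home against the stop at the far end. The panel is too wide to grip and walled in on three sides, so move it by pressing a fingertip lightly on its face and by pushing its edges; the faces dent, so touch down and press gently, and do not shove the other things on the table about.

Things in the scene. Friction and masses are not known exactly. Their poses are not given: they have to be found in the camera images.
- top_panel: the uppermost of four wooden picture panels stacked in the tray: 110 (its x) x 100 (its y) x 10 mm thick, about 90 g, pale wood, printed paper face that grips a fingertip, felt back that slides easily. Origin: centre of its underside; x along the 110 mm side, z out of the picture. In the stack its underside is 34 mm and its face 44 mm above the table.
- panel_b: second panel from the top, same size; origin at the centre of its underside, 24 mm above the table
- panel_c: third panel, same size; underside 14 mm above the table
- panel_d: lowest panel, same size; underside 4 mm above the table (on the tray's floor)
- tray: wooden tray fixed to the table, 132 (x) x 121 (y) mm outside; origin at the centre of its underside. Inside 116 x 105 mm (the panels have about 3 mm play per side), floor 4 mm thick. Walls 8 mm thick and 46 mm high at the rear (+x) and both sides (+-y), 2 mm above the top panel's face; only a low lip at the front (-x, roughly towards the robot).
- tray_lip (a point): middle of the top of the tray's front lip, 31 mm above the table, at x = -62 mm of the tray. The lip is 8 mm thick; it holds back the lower three panels, and the top one slides out over it towards the tray's -x.
- frame: dark metal slot-in picture frame lying flat, fixed, 20 mm high, mouth towards its -x (roughly towards the robot). Origin: on the table, where a panel's origin lies when home (it touches the stop at x = +1 mm). Side rails 16 mm wide, inner faces at y = +-53.7 mm, x = -30 to +56 mm. The middle is an open window without a floor: the panel slides on the table.
- frame_mouth (a point): middle of the frame's mouth, on the table, at x = -55 mm of the frame: between the tips of two cheeks, 131 mm apart here and narrowing to 105 mm at x = -29 mm. A home panel's rear edge is about at this point, 25 mm in front of the rails.
- frame_stop (a point): middle of the stop's inner face (x = +56 mm of the frame), 5 mm above the table. Lips with their underside 14 mm above the table overhang the panel by 6 mm along the sides (x = -14 to +56 mm) and at the stop.
- remote: black remote control, 150 x 44 x 18 mm, lying between tray and frame; origin at the centre of its underside
- mug: white mug, radius 38 mm, 85 mm high, origin under its centre
- glasses_case: black glasses case, 60 x 150 x 40 mm, origin under its centre
- jam_jar: glass jar with steel cap, radius 35 mm, 90 mm high, origin under its centre
- game_box: flat cardboard game box, 120 x 190 x 35 mm, origin under its centre
Not all that is in view belongs to the job. There is more than one size of the frame; the job needs the larger.

How it is judged:
By the outcome, as a careful person would: the job done as asked, in the order asked, and still so for the second after the job is handed in, with the robot touching nothing.
It also fails if it takes over 72 s, if anything falls off the work surface, if the arm or the gripper's body presses on something with over 40 N, if the wrist force passes 120 N, or if a joint passes its speed limit or range.

## Working session

There is one attempt and no reset: what is moved stays moved. The work goes in short steps, Python scripts to look and compute and a shell command to move; the robot and the scene stay as the last step left them, time stands still between calls to the robot, and variables do not carry over. Pictures are saved under pics/ and viewed, at most 10 in all, crops included, and the job is handed in when it is done.

```bash
ls; mkdir -p pics
python3 - <<'E'
from station import manip, viewer
import cv2
for n in("scene","top"):
    cv2.imwrite(f"pics/{n}0.png",viewer.snapshot(n)); c=viewer.calibration(n);print(n,c)
s=manip.sense();print(s['tcp_pos'],s['tool_rot'],s['t'],s['force'],manip.pinch_z)
E
```

```text
pics
scene {'fov_y': 53.428498223887864, 'cx': 250.39884577784017, 'cy': 191.5593130309571, 'T': array([[-0.19315323, -0.52715586,  0.82752555,  1.36657101],
       [ 0.98106655, -0.09160133,  0.17063884,  0.17071963],
       [-0.01415083,  0.84481708,  0.53486807,  0.61028903],
       [ 0.        ,  0.        ,  0.        ,  1.        ]])}
top {'fov_y': 43.838646657820085, 'cx': 251.00633444386725, 'cy': 195.3704923377223, 'T': array([[ 0.01258031,  0.99713566, -0.07458019,  0.37529093],
       [-0.99988987,  0.01313216,  0.00691367, -0.00862392],
       [ 0.00787326,  0.074485  ,  0.99719105,  1.52541297],
       [ 0.        ,  0.        ,  0.        ,  1.        ]])}
[ 0.24084916 -0.57601654  0.23041941] [ 9.80479432e-01  1.96619060e-01 -2.55666709e-05 -1.01365808e-03] 0.1 [ 0.46223955  0.20719331 -0.10183561] 0.0187
```

View pics/top0.png

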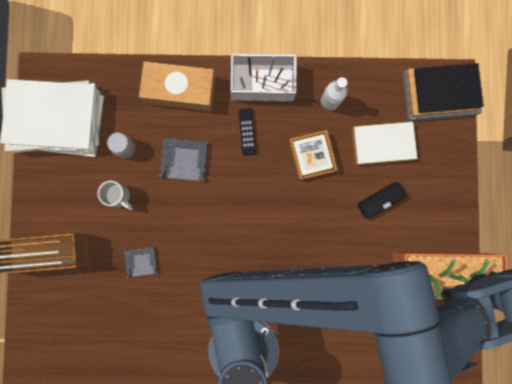

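View pics/scene0.png

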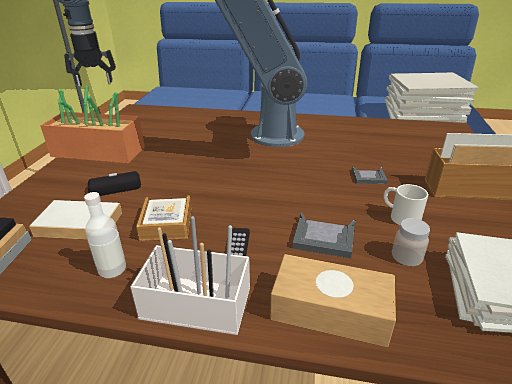

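The top view shows the tray at about (313,155), the large frame at (185,160), a small decoy frame at (141,262) and the remote at (247,132). I'll enlarge the tray and the frame.

Run:
```python
import cv2,numpy as np
a=cv2.imread("pics/top0.png");b=cv2.imread("pics/scene0.png")
f=lambda im,x,y,w,h,k:cv2.resize(im[y:y+h,x:x+w],(w*k,h*k),interpolation=cv2.INTER_CUBIC)
A=f(a,150,120,66,70,6);B=f(a,280,120,66,70,6)
C=f(b,130,190,66,50,6);D=f(b,286,206,66,50,6)
cv2.imwrite("pics/crop0.png",np.vstack([np.hstack([A,B])[:,:],])[:420]);cv2.imwrite("pics/crop1.png",np.hstack([C,D]))
```

```text
(no output)
```

View pics/crop0.png

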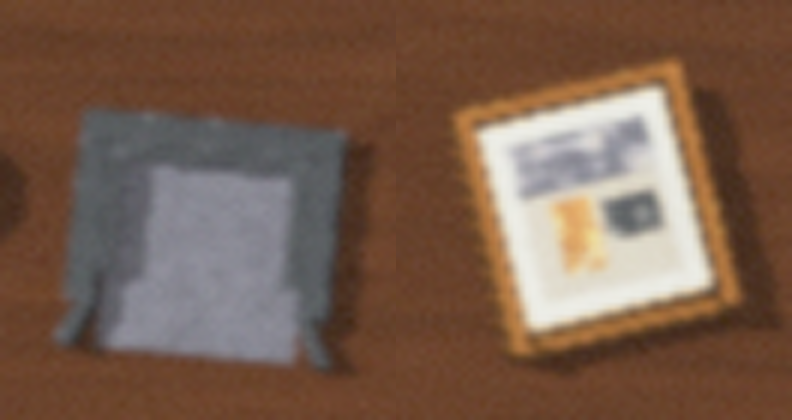

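View pics/crop1.png

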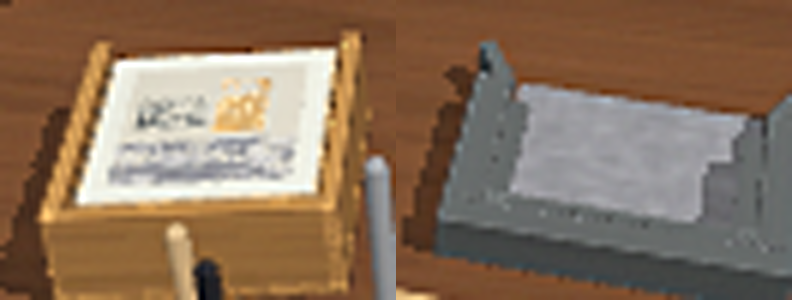

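The top crop shows the tray's outer corners at about (276,139), (313,130), (323,170) and (286,179), with the white face inside. The tray's lower edge is the lip. The frame's outer corners are at about (164,138) and (207,142), with the cheeks at the bottom near (160,176) and (204,180). The scene crop shows the same face and frame from behind, with the mouth away from that camera.

```bash
cat > h.py <<'E'
import cv2,numpy as np
from station import viewer,manip
def ray(n,u,v):
    c=viewer.calibration(n);f=192/np.tan(np.radians(c['fov_y']/2));T=c['T']
    d=T[:3,:3]@np.array([(u-c['cx'])/f,-(v-c['cy'])/f,-1]);return T[:3,3],d
def onz(n,u,v,z):
    o,d=ray(n,u,v);return o+d*(z-o[2])/d[2]
def tri(p,q):
    a,d=ray("top",*p);b,e=ray("scene",*q)
    s=np.linalg.lstsq(np.c_[d,-e],b-a,rcond=None)[0];x,y=a+d*s[0],b+e*s[1];return (x+y)/2,np.linalg.norm(x-y)
def mask(im,box,lo,hi,k=6):
    x,y,w,h=box;c=cv2.resize(im[y:y+h,x:x+w],None,fx=k,fy=k,interpolation=cv2.INTER_CUBIC)
    m=cv2.inRange(cv2.cvtColor(c,cv2.COLOR_BGR2HSV),lo,hi);m=cv2.morphologyEx(m,cv2.MORPH_OPEN,np.ones((5,5)))
    return m
def quad(m,box,k=6):
    cs,_=cv2.findContours(m,cv2.RETR_EXTERNAL,cv2.CHAIN_APPROX_NONE);c=cv2.convexHull(max(cs,key=cv2.contourArea))
    q=cv2.approxPolyN(c,4)if hasattr(cv2,'approxPolyN')else cv2.boxPoints(cv2.minAreaRect(c))
    return (q.reshape(-1,2)+.5)/k-.5+np.array(box[:2])
def pose(P): # minAreaRect in mm on world xy
    (c,s,a)=cv2.minAreaRect((P[:,:2]*1000).astype(np.float32));return np.round(c,1),np.round(s,1),round(a,1)
E
python3 - <<'E'
from h import *
a=cv2.imread("pics/top0.png");b=cv2.imread("pics/scene0.png")
B1=(280,120,66,70);B2=(130,190,66,50)
q1=quad(mask(a,B1,(0,0,140),(180,90,255)),B1);q2=quad(mask(b,B2,(0,0,140),(180,70,255)),B2)
print("face px",q1.round(1).tolist(),q2.round(1).tolist())
print(pose(np.array([onz("top",*p,.044)for p in q1])),pose(np.array([onz("scene",*p,.044)for p in q2])))
k1=q1.mean(0);k2=q2.mean(0);print("tri centre",tri(k1,k2))
t=quad(mask(a,B1,(8,100,110),(25,255,255)),B1);P=np.array([onz("top",*p,.044)for p in t]);print("tray",t.round(1).tolist(),pose(P),P.round(4)[:,:2].tolist())
F=(150,120,66,70);m=mask(a,F,(60,0,40),(150,110,255));q=quad(m,F);P=np.array([onz("top",*p,.02)for p in q]);print("frame",q.round(1).tolist(),P.round(4)[:,:2].tolist(),pose(P))
for n,u,v in(("outer TL",164,138.5),("outer TR",207,142),("rail BL",161.3,170),("rail BR",204.3,173.5),("cheek L",160,176.5),("cheek R",204,180)):print(n,onz("top",u,v,.02).round(4)[:2])
for p,q in (((164,138.5),(359-0.,244)),((207,142),(292,245))):pass
# frame corners in scene: far-left crop
print("tri TR",tri((207,141.5),(286+438-396 if 0 else 286+45/6,206+215/6)),"cheekR tip",tri((203.5,179.5),(286+95/6,206+45/6)))
rm=mask(a,(235,100,30,62),(0,0,0),(180,255,45));q=quad(rm,(235,100,30,62));print("remote",np.array([onz("top",*p,.018)for p in q]).round(3)[:,:2].tolist())
E
```

```text
face px [[333.2, 167.8], [301.4, 175.6], [292.2, 140.2], [324.2, 133.1]] [[182.1, 221.8], [141.6, 223.8], [148.6, 199.2], [185.8, 197.4]]
(array([ 618.9, -210.9]), array([115.1, 103.5]), 14.6) (array([ 616.1, -211.6]), array([110.4, 100. ]), 15.0)
tri centre (array([ 0.6183202 , -0.21122207,  0.04381788]), np.float64(0.0002728422857949631))
tray [[337.9, 170.6], [296.8, 180.6], [286.1, 137.6], [327.1, 126.9]] (array([ 619.9, -208.5]), array([142.8, 133.9]), 14.2) [[0.5675, -0.2899], [0.5343, -0.1612], [0.6697, -0.1269], [0.7055, -0.2559]]
frame [[206.8, 142.1], [203.1, 180.2], [159.9, 176.1], [164.4, 138.2]] [[0.6564, 0.1242], [0.5339, 0.1334], [0.5454, 0.2703], [0.6668, 0.2593]] (array([600.8, 196.8]), array([137.4, 122.8]), 85.2)
outer TL [0.666  0.2606]
outer TR [0.6567 0.1234]
rail BL [0.5648 0.2665]
rail BR [0.5555 0.13  ]
cheek L [0.544 0.27 ]
cheek R [0.5348 0.1305]
tri TR (array([0.65781913, 0.12531921, 0.02125246]), np.float64(0.004049233652420731)) cheekR tip (array([0.53616104, 0.13475642, 0.01944409]), np.float64(0.005159978765301301))
remote [[0.734, -0.018], [0.731, 0.018], [0.758, 0.022], [0.77, -0.015]]
```

```bash
R='{"slide":[2.6,-0.94,0],"angular":[0,0,0],"claw":0}'; python3 -m creep '[{"slide":[2.6,-0.94,0],"angular":[0,0,0],"claw":0},{"slide":[2.6,-0.94,0],"angular":[0,0,0],"claw":0},{"slide":[2.6,-0.94,0],"angular":[0,0,0],"claw":0},{"slide":[2.6,-0.94,0],"angular":[0,0,0],"claw":0},{"slide":[2.6,-0.94,0],"angular":[0,0,0],"claw":0},{"slide":[2.6,-0.94,0],"angular":[0,0,0],"claw":0},{"slide":[2.6,-0.94,0],"angular":[0,0,0],"claw":0},{"slide":[2.6,-0.94,0],"angular":[0,0,0],"claw":0},{"slide":[2.6,-0.94,0],"angular":[0,0,0],"claw":0},{"slide":[2.6,-0.94,0],"angular":[0,0,0],"claw":0}]' 20
```

```text
t: 0.93
tcp_pos: [0.4453, -0.3884, 0.2309]
tool_rot: [0.98, 0.197, -0.0, -0.0]
force: [0.7, -0.9, -0.2]
finger_gap: 0.501
gripper_force: 0.0
```

```bash
python3 -m creep '[{"slide":[2.86,-1.03,0],"angular":[0,0,0],"claw":0},{"slide":[2.86,-1.03,0],"angular":[0,0,0],"claw":0},{"slide":[2.86,-1.03,0],"angular":[0,0,0],"claw":0},{"slide":[2.86,-1.03,0],"angular":[0,0,0],"claw":0},{"slide":[2.86,-1.03,0],"angular":[0,0,0],"claw":0},{"slide":[2.86,-1.03,0],"angular":[0,0,0],"claw":0},{"slide":[2.86,-1.03,0],"angular":[0,0,0],"claw":0},{"slide":[2.86,-1.03,0],"angular":[0,0,0],"claw":0},{"slide":[2.86,-1.03,0],"angular":[0,0,0.0715],"claw":0},{"slide":[0,0,0],"angular":[0,0,0.0715],"claw":0}]'
python3 -m creep '[{"slide":[0,0,2],"angular":[0,0,0],"claw":0},{"slide":[0,0,3],"angular":[0,0,0],"claw":0},{"slide":[0,0,3],"angular":[0,0,0],"claw":0},{"slide":[0,0,3],"angular":[0,0,0],"claw":0},{"slide":[0,0,2.5],"angular":[0,0,0],"claw":0},{"slide":[0,0,1.5],"angular":[0,0,0],"claw":0},{"slide":[0,0,0.8],"angular":[0,0,0],"claw":0},{"slide":[0,0,0],"angular":[0,0,0],"claw":0}]'
```

```text
t: 1.77
tcp_pos: [0.6499, -0.2002, 0.2306]
tool_rot: [0.992, 0.127, 0.001, -0.001]
force: [-0.5, 0.2, -0.8]
finger_gap: 0.495
gripper_force: 0.0
t: 2.43
tcp_pos: [0.6448, -0.2041, 0.0706]
tool_rot: [0.992, 0.126, -0.002, -0.001]
force: [-0.2, -0.7, 0.9]
finger_gap: 0.499
gripper_force: 0.0
```

```bash
python3 -m creep '[{"slide":[0,0,1],"angular":[0,0,0],"claw":0},{"slide":[0,0,0.7],"angular":[0,0,0],"claw":0},{"slide":[0,0,0.3],"angular":[0,0,0],"claw":0},{"slide":[0,0,0.1],"angular":[0,0,0],"claw":0},{"slide":[0,0,0.1],"angular":[0,0,0],"claw":0},{"slide":[0,0,0.1],"angular":[0,0,0],"claw":0},{"slide":[0,0,0.1],"angular":[0,0,0],"claw":0},{"slide":[0,0,0],"angular":[0,0,0],"claw":0}]'|egrep "pos|force"
python3 -m creep '[{"slide":[0,0,0.1],"angular":[0,0,0],"claw":0},{"slide":[0,0,0.1],"angular":[0,0,0],"claw":0},{"slide":[0,0,0],"angular":[0,0,0],"claw":0}]'|egrep "pos|force"
```

```text
tcp_pos: [0.6465, -0.2049, 0.0495]
force: [0.2, -0.3, -0.0]
gripper_force: 0.0
tcp_pos: [0.6463, -0.2048, 0.0472]
force: [-0.6, -0.2, -0.1]
gripper_force: 0.0
```

```bash
for i in 1; do python3 -m creep '[{"slide":[0,0,0.05],"angular":[0,0,0],"claw":0},{"slide":[0,0,0.05],"angular":[0,0,0],"claw":0},{"slide":[0,0,0],"angular":[0,0,0],"claw":0}]'|egrep "pos|^force"; python3 -m creep '[{"slide":[0,0,0.05],"angular":[0,0,0],"claw":0},{"slide":[0,0,0.05],"angular":[0,0,0],"claw":0},{"slide":[0,0,0],"angular":[0,0,0],"claw":0}]'|egrep "pos|^force"; python3 -m creep '[{"slide":[0,0,0.05],"angular":[0,0,0],"claw":0},{"slide":[0,0,0.05],"angular":[0,0,0],"claw":0},{"slide":[0,0,0],"angular":[0,0,0],"claw":0}]'|egrep "pos|^force"; done
```

```text
tcp_pos: [0.6463, -0.2049, 0.0462]
force: [-0.4, 0.4, -0.6]
tcp_pos: [0.6463, -0.2049, 0.0452]
force: [-0.0, 0.5, -0.4]
tcp_pos: [0.6463, -0.2049, 0.0442]
force: [0.6, -0.4, 0.0]
```

```bash
python3 -m creep '[{"slide":[0,0,0.05],"angular":[0,0,0],"claw":0},{"slide":[0,0,0.05],"angular":[0,0,0],"claw":0},{"slide":[0,0,0],"angular":[0,0,0],"claw":0}]'|egrep "pos|^force"
```

```text
tcp_pos: [0.6463, -0.2049, 0.0432]
force: [0.3, -0.1, 0.7]
```

```bash
python3 -m creep '[{"slide":[0,0,0.05],"angular":[0,0,0],"claw":0},{"slide":[0,0,0.05],"angular":[0,0,0],"claw":0},{"slide":[0,0,0],"angular":[0,0,0],"claw":0}]'|egrep "pos|^force"; python3 -m creep '[{"slide":[0,0,0.05],"angular":[0,0,0],"claw":0},{"slide":[0,0,0],"angular":[0,0,0],"claw":0}]'|egrep "pos|^force"
```

```text
tcp_pos: [0.6465, -0.2049, 0.0423]
force: [-0.0, 0.7, 0.9]
tcp_pos: [0.6465, -0.2049, 0.0423]
force: [-0.4, -0.1, 3.2]
```

```bash
python3 -m creep '[{"slide":[0,0,0.05],"angular":[0,0,0],"claw":0},{"slide":[0,0,0],"angular":[0,0,0],"claw":0}]'|egrep "pos|^force"
```

```text
tcp_pos: [0.6465, -0.2049, 0.0423]
force: [-1.5, 0.9, 5.4]
```

```bash
python3 -m creep '[{"slide":[0,0,0.05],"angular":[0,0,0],"claw":0},{"slide":[0,0,0],"angular":[0,0,0],"claw":0}]'|egrep "pos|^force"
```

```text
tcp_pos: [0.6465, -0.2049, 0.0422]
force: [-1.5, 1.4, 6.9]
```

```bash
python3 -m creep '[{"slide":[-0.1,0,-0.05],"angular":[0,0,0],"claw":0},{"slide":[-0.3,0,0],"angular":[0,0,0],"claw":0},{"slide":[-0.3,0,0],"angular":[0,0,0],"claw":0},{"slide":[-0.3,0,0],"angular":[0,0,0],"claw":0},{"slide":[-0.3,0,0],"angular":[0,0,0],"claw":0},{"slide":[-0.3,0,0],"angular":[0,0,0],"claw":0},{"slide":[-0.3,0,0],"angular":[0,0,0],"claw":0}]'|egrep "pos|^force"
python3 - <<'E'
from h import *
a=viewer.snapshot("top");b=viewer.snapshot("scene");cv2.imwrite("pics/t1.png",a);cv2.imwrite("pics/s1.png",b)
x=cv2.resize(a[110:200,260:360],None,fx=4,fy=4);y=cv2.resize(b[180:270,120:220],None,fx=4,fy=4);cv2.imwrite("pics/v1.png",np.hstack([x,y]))
E
```

```text
tcp_pos: [0.6294, -0.21, 0.0423]
force: [2.5, 2.1, 5.4]
```

View pics/v1.png

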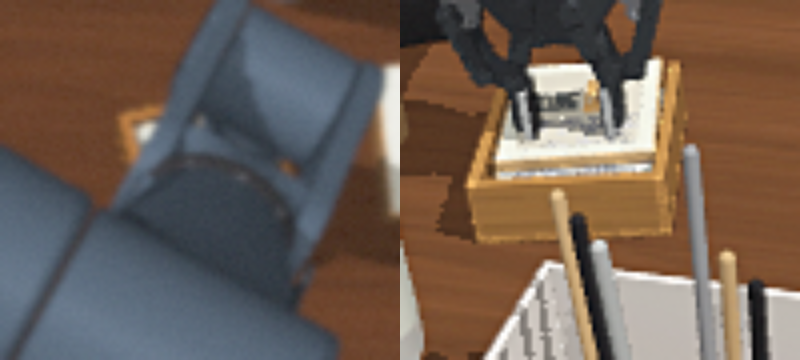

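The scene view shows two fingertips on the face and a gap opening behind the panel's rear edge, at about y=170 in the right half. The panel is following the fingers, so I'll keep drawing it out.

```bash
python3 -m creep '[{"slide":[-0.4,0,0],"angular":[0,0,0],"claw":0},{"slide":[-0.4,0,0],"angular":[0,0,0],"claw":0},{"slide":[-0.4,0,0],"angular":[0,0,0],"claw":0},{"slide":[-0.4,0,0],"angular":[0,0,0],"claw":0},{"slide":[-0.4,0,0],"angular":[0,0,0],"claw":0},{"slide":[-0.4,0,0],"angular":[0,0,0],"claw":0},{"slide":[-0.4,0,0],"angular":[0,0,0],"claw":0},{"slide":[-0.4,0,0],"angular":[0,0,0],"claw":0}]'|egrep "pos|^force|rot"
```

```text
tcp_pos: [0.5984, -0.2182, 0.0422]
tool_rot: [0.992, 0.126, 0.002, 0.001]
force: [2.9, 1.1, 5.3]
```

```bash
python3 -m creep '[{"slide":[-0.4,0,0],"angular":[0,0,0],"claw":0},{"slide":[-0.4,0,0],"angular":[0,0,0],"claw":0},{"slide":[-0.4,0,0],"angular":[0,0,0],"claw":0},{"slide":[-0.4,0,0],"angular":[0,0,0],"claw":0},{"slide":[-0.4,0,0],"angular":[0,0,0],"claw":0},{"slide":[-0.4,0,0],"angular":[0,0,0],"claw":0},{"slide":[-0.2,0,0],"angular":[0,0,0],"claw":0},{"slide":[-0.1,0,0],"angular":[0,0,0],"claw":0}]'|egrep "pos|^force"
python3 - <<'E'
from h import *
b=viewer.snapshot("scene");cv2.imwrite("pics/s2.png",b);cv2.imwrite("pics/v2.png",cv2.resize(b[150:260,90:230],None,fx=4,fy=4))
E
```

```text
tcp_pos: [0.5722, -0.2255, 0.0423]
force: [2.3, 0.4, 6.8]
```

View pics/v2.png

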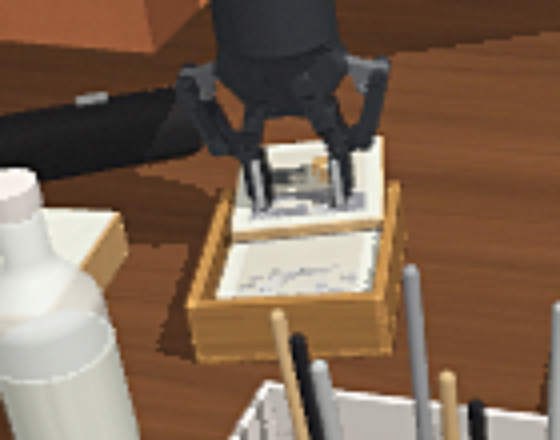

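The rear edge is now about halfway along the tray and panel_b sits in place underneath. I'll pull 8 mm more, then lift slowly so the panel tips over the lip.

```bash
python3 -m creep '[{"slide":[-0.4,0,0],"angular":[0,0,0],"claw":0},{"slide":[-0.4,0,0],"angular":[0,0,0],"claw":0},{"slide":[0,0,0],"angular":[0,0,0],"claw":0},{"slide":[0,0,-0.1],"angular":[0,0,0],"claw":0},{"slide":[0,0,-0.1],"angular":[0,0,0],"claw":0},{"slide":[0,0,-0.2],"angular":[0,0,0],"claw":0},{"slide":[0,0,-0.3],"angular":[0,0,0],"claw":0},{"slide":[0,0,-0.5],"angular":[0,0,0],"claw":0},{"slide":[0,0,-1],"angular":[0,0,0],"claw":0},{"slide":[0,0,-2],"angular":[0,0,0],"claw":0}]'|egrep "pos|^force"
python3 - <<'E'
from h import *
b=viewer.snapshot("scene");cv2.imwrite("pics/s3.png",b);cv2.imwrite("pics/v3.png",cv2.resize(b[150:260,90:230],None,fx=4,fy=4))
E
```

```text
tcp_pos: [0.5614, -0.2253, 0.082]
force: [-0.9, -0.2, 0.9]
```

View pics/v3.png

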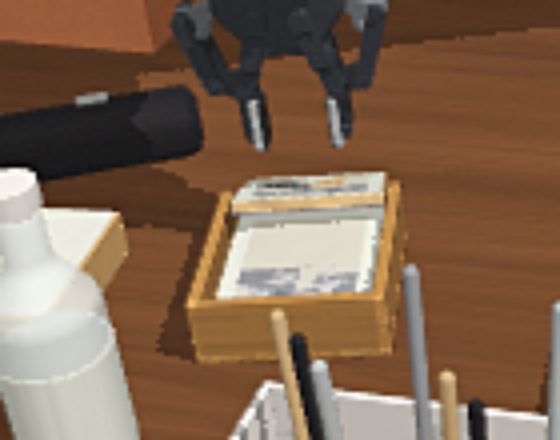

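The panel has tipped. Its rear edge rests near the lip, at about (310,205), and the front is down on the table. Next I go behind the rear edge and push.

```bash
python3 -m creep '[{"slide":[1.5,0,0],"angular":[0,0,0],"claw":0},{"slide":[1.6,0,0],"angular":[0,0,0],"claw":0},{"slide":[1.5,0,0],"angular":[0,0,0],"claw":0},{"slide":[1.5,0,0],"angular":[0,0,0],"claw":0},{"slide":[0,0,1.5],"angular":[0,0,0],"claw":0},{"slide":[0,0,1.5],"angular":[0,0,0],"claw":0},{"slide":[0,0,0.7],"angular":[0,0,0],"claw":0},{"slide":[0,0,0.4],"angular":[0,0,0],"claw":0},{"slide":[0,0,0.2],"angular":[0,0,0],"claw":0},{"slide":[0,0,0],"angular":[0,0,0],"claw":0}]'|egrep "pos|^force"
```

```text
tcp_pos: [0.6221, -0.2113, 0.0403]
force: [-0.6, 0.6, -0.6]
```

```bash
python3 -m creep '[{"slide":[-0.3,0,0.2],"angular":[0,0,0],"claw":0},{"slide":[-0.4,0,0],"angular":[0,0,0],"claw":0},{"slide":[-0.4,0,0],"angular":[0,0,0],"claw":0},{"slide":[-0.4,0,0],"angular":[0,0,0],"claw":0},{"slide":[-0.4,0,0],"angular":[0,0,0],"claw":0},{"slide":[-0.4,0,0],"angular":[0,0,0],"claw":0},{"slide":[-0.3,0,0],"angular":[0,0,0],"claw":0},{"slide":[-0.3,0,0],"angular":[0,0,0],"claw":0},{"slide":[-0.3,0,0],"angular":[0,0,0],"claw":0},{"slide":[0,0,0],"angular":[0,0,0],"claw":0}]'|egrep "pos|^force"
python3 -m creep '[{"slide":[-0.3,0,0],"angular":[0,0,0],"claw":0},{"slide":[-0.3,0,0],"angular":[0,0,0],"claw":0},{"slide":[-0.3,0,0],"angular":[0,0,0],"claw":0},{"slide":[0,0,0],"angular":[0,0,0],"claw":0}]'|egrep "pos|^force"
```

```text
tcp_pos: [0.5905, -0.2192, 0.0383]
force: [-0.7, 0.3, 0.3]
tcp_pos: [0.5817, -0.2214, 0.0382]
force: [-0.7, 0.6, 0.1]
```

```bash
python3 -m creep '[{"slide":[-0.3,0,0],"angular":[0,0,0],"claw":0},{"slide":[-0.3,0,0],"angular":[0,0,0],"claw":0},{"slide":[-0.3,0,0],"angular":[0,0,0],"claw":0},{"slide":[-0.3,0,0],"angular":[0,0,0],"claw":0},{"slide":[-0.2,0,0],"angular":[0,0,0],"claw":0},{"slide":[0,0,0],"angular":[0,0,0],"claw":0}]'|egrep "pos|^force"
python3 - <<'E'
from h import *
b=viewer.snapshot("scene");cv2.imwrite("pics/s4.png",b);cv2.imwrite("pics/v4.png",cv2.resize(b[150:260,90:230],None,fx=4,fy=4))
E
```

```text
tcp_pos: [0.5683, -0.225, 0.0383]
force: [0.0, 0.2, -0.8]
```

View pics/v4.png

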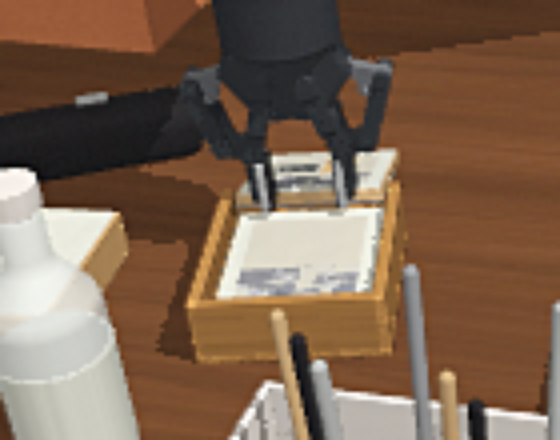

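The fingers are pushing the rear edge, which is now nearly over the lip at about (300,200). I'll push further until it drops.

```bash
python3 -m creep '[{"slide":[-0.3,0,0],"angular":[0,0,0],"claw":0},{"slide":[-0.3,0,0],"angular":[0,0,0],"claw":0},{"slide":[-0.3,0,0],"angular":[0,0,0],"claw":0},{"slide":[-0.3,0,0],"angular":[0,0,0],"claw":0},{"slide":[-0.3,0,0],"angular":[0,0,0],"claw":0},{"slide":[-0.3,0,0],"angular":[0,0,0],"claw":0},{"slide":[0,0,-2],"angular":[0,0,0],"claw":0},{"slide":[0,0,-3],"angular":[0,0,0],"claw":0},{"slide":[0,0,-3],"angular":[0,0,0],"claw":0},{"slide":[0,0,-3],"angular":[0,0,0],"claw":0}]'|egrep "pos|^force"
python3 - <<'E'
from h import *
a=viewer.snapshot("top");b=viewer.snapshot("scene");cv2.imwrite("pics/t5.png",a);cv2.imwrite("pics/s5.png",b)
x=cv2.resize(a[120:230,240:380],None,fx=3,fy=3);y=cv2.resize(b[130:240,90:230],None,fx=3,fy=3);cv2.imwrite("pics/v5.png",np.hstack([x,y])[:,:800])
E
```

```text
tcp_pos: [0.5508, -0.2293, 0.1491]
force: [0.2, 0.1, -0.0]
```

View pics/v5.png

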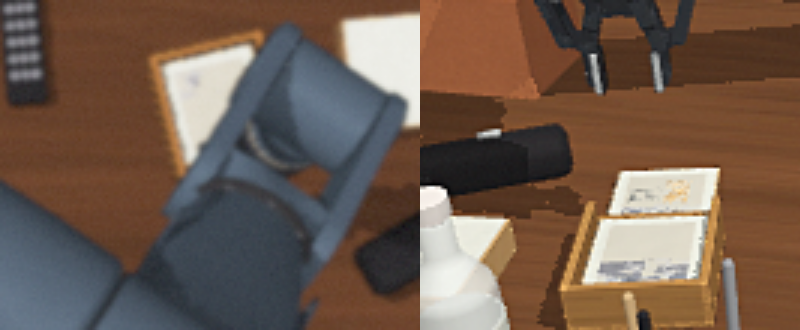

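The right half shows the panel down beyond the lip, with panel_b still in the tray. The arm hides it from the top camera, so I'll move aside and measure by mask.

```bash
python3 -m creep '[{"slide":[0.5,-3.2,0],"angular":[0,0,0],"claw":0},{"slide":[0.5,-3.2,0],"angular":[0,0,0],"claw":0},{"slide":[0.5,-3.2,0],"angular":[0,0,0],"claw":0},{"slide":[0.5,-3.2,0],"angular":[0,0,0],"claw":0},{"slide":[0.5,-3.2,0],"angular":[0,0,0],"claw":0},{"slide":[0.5,-3.2,0],"angular":[0,0,0],"claw":0},{"slide":[0.5,-3.2,0],"angular":[0,0,0],"claw":0},{"slide":[0.5,-3.2,0],"angular":[0,0,0],"claw":0},{"slide":[0.5,-3.2,0],"angular":[0,0,0],"claw":0},{"slide":[0.5,-3.2,0],"angular":[0,0,0],"claw":0}]'|egrep "pos|^force"
cat >> h.py <<'E'
def panel(tag,box=(290,165,60,65),z=.010):
    a=viewer.snapshot("top");cv2.imwrite(f"pics/{tag}.png",a)
    m=mask(a,box,(0,0,140),(180,90,255));q=quad(m,box);P=np.array([onz("top",*p,z)for p in q])
    print(tag,q.round(1).tolist(),P.round(4)[:,:2].tolist(),pose(P))
E
python3 - <<'E'
from h import *
panel("t6");panel("t6b",(280,120,66,60),.034)
b=viewer.snapshot("scene");cv2.imwrite("pics/s6.png",b)
B=(120,160,90,45);m=mask(b,B,(0,0,140),(180,70,255));q=quad(m,B);print(q.round(1).tolist(),[onz("scene",*p,.01).round(3).tolist()for p in q])
E
```

```text
tcp_pos: [0.5188, 0.0943, 0.1475]
force: [0.1, 0.5, -0.7]
t6 [[341.9, 205.1], [310.9, 212.4], [300.8, 179.2], [333.1, 171.4]] [[0.4614, -0.309], [0.4368, -0.2103], [0.5424, -0.1774], [0.569, -0.2809]] (array([ 501.9, -243.2]), array([111.6, 106.8]), 14.7)
t6b [[332.4, 167.8], [301.1, 175.2], [292.4, 140.6], [324.1, 133.1]] [[0.5775, -0.2745], [0.5524, -0.1757], [0.6624, -0.1478], [0.6878, -0.2481]] (array([ 620.1, -211.9]), array([113.5, 103.5]), 14.3)
[[186.2, 199.9], [151.8, 201.2], [155.9, 186.6], [189.6, 185.4]] [[0.513, -0.193, 0.01], [0.537, -0.288, 0.01], [0.459, -0.308, 0.01], [0.435, -0.209, 0.01]]
```

Both views put the panel flat on the table, centred at about (0.502,-0.2435) with yaw 14.6°. The next panel has not moved. I'll return and press on its face.

```bash
python3 -m creep '[{"slide":[-1.31,3.22,0],"angular":[0,0,0],"claw":0},{"slide":[-1.31,3.22,0],"angular":[0,0,0],"claw":0},{"slide":[-1.31,3.22,0],"angular":[0,0,0],"claw":0},{"slide":[-1.31,3.22,0],"angular":[0,0,0],"claw":0},{"slide":[-1.31,3.22,0],"angular":[0,0,0],"claw":0},{"slide":[-1.31,3.22,0],"angular":[0,0,0],"claw":0},{"slide":[-1.31,3.22,0],"angular":[0,0,0],"claw":0},{"slide":[-1.31,3.22,0],"angular":[0,0,0],"claw":0},{"slide":[-1.31,3.22,0],"angular":[0,0,0],"claw":0},{"slide":[-1.31,3.22,0],"angular":[0,0,0],"claw":0}]'|egrep "pos|^force"
python3 -m creep '[{"slide":[0,0,2],"angular":[0,0,0],"claw":0},{"slide":[0,0,3],"angular":[0,0,0],"claw":0},{"slide":[0,0,3],"angular":[0,0,0],"claw":0},{"slide":[0,0,2],"angular":[0,0,0],"claw":0},{"slide":[0,0,1.5],"angular":[0,0,0],"claw":0},{"slide":[0,0,0.8],"angular":[0,0,0],"claw":0},{"slide":[0,0,0.3],"angular":[0,0,0],"claw":0},{"slide":[0,0,0],"angular":[0,0,0],"claw":0},{"slide":[0,0,0],"angular":[0,0,0],"claw":0}]'|egrep "pos|^force|rot"
```

```text
tcp_pos: [0.4721, -0.2546, 0.1478]
force: [1.1, 0.8, 1.2]
tcp_pos: [0.4738, -0.2523, 0.0228]
tool_rot: [0.992, 0.126, 0.0, 0.0]
force: [1.0, 0.3, 0.2]
```

```bash
python3 -m creep '[{"slide":[0,0,0.4],"angular":[0,0,0],"claw":0},{"slide":[0,0,0.3],"angular":[0,0,0],"claw":0},{"slide":[0,0,0.2],"angular":[0,0,0],"claw":0},{"slide":[0,0,0.1],"angular":[0,0,0],"claw":0},{"slide":[0,0,0.1],"angular":[0,0,0],"claw":0},{"slide":[0,0,0.1],"angular":[0,0,0],"claw":0},{"slide":[0,0,0],"angular":[0,0,0],"claw":0}]'|egrep "pos|^force"; python3 -m creep '[{"slide":[0,0,0.05],"angular":[0,0,0],"claw":0},{"slide":[0,0,0.05],"angular":[0,0,0],"claw":0},{"slide":[0,0,0],"angular":[0,0,0],"claw":0}]'|egrep "pos|^force"
```

```text
tcp_pos: [0.4736, -0.2515, 0.0102]
force: [-0.4, 0.5, 0.1]
tcp_pos: [0.4736, -0.2516, 0.0093]
force: [-0.6, -0.5, -0.9]
```

```bash
python3 -m creep '[{"slide":[0,0,0.05],"angular":[0,0,0],"claw":0},{"slide":[0,0,0.05],"angular":[0,0,0],"claw":0},{"slide":[0,0,0],"angular":[0,0,0],"claw":0}]'|egrep "pos|^force"
```

```text
tcp_pos: [0.4736, -0.2516, 0.0083]
force: [-0.1, -0.2, 0.1]
```

```bash
python3 -m creep '[{"slide":[0,0,0.05],"angular":[0,0,0],"claw":0},{"slide":[0,0,0.02],"angular":[0,0,0],"claw":0},{"slide":[0,0,0],"angular":[0,0,0],"claw":0}]'|egrep "pos|^force"; python3 -m creep '[{"slide":[0,0,0.03],"angular":[0,0,0],"claw":0},{"slide":[0,0,0],"angular":[0,0,0],"claw":0}]'|egrep "pos|^force"
```

```text
tcp_pos: [0.4736, -0.2516, 0.0082]
force: [-0.7, -0.1, 4.7]
tcp_pos: [0.4736, -0.2516, 0.0082]
force: [-0.9, 0.2, 6.7]
```

```bash
python3 -m creep '[{"slide":[0,0,0.03],"angular":[0,0,0],"claw":0},{"slide":[0,0,0],"angular":[0,0,0],"claw":0}]'|egrep "pos|^force"
```

```text
tcp_pos: [0.4736, -0.2517, 0.0082]
force: [-0.9, 0.5, 9.9]
```

```bash
python3 -m creep '[{"slide":[-0.1,0,-0.06],"angular":[0,0,0],"claw":0},{"slide":[-0.3,0,0],"angular":[0,0,0],"claw":0},{"slide":[-0.4,0,0],"angular":[0,0,0],"claw":0},{"slide":[-0.4,0,0],"angular":[0,0,0],"claw":0},{"slide":[-0.4,0,0],"angular":[0,0,0],"claw":0},{"slide":[-0.4,0,0],"angular":[0,0,0],"claw":0},{"slide":[-0.3,0,0],"angular":[0,0,0],"claw":0},{"slide":[-0.2,0,0],"angular":[0,0,0],"claw":0}]'|egrep "pos|^force"; python3 -m creep '[{"slide":[0.05,-0.2,0],"angular":[0,0,0],"claw":0},{"slide":[0.1,-0.4,0],"angular":[0,0,0],"claw":0},{"slide":[0.12,-0.5,0],"angular":[0,0,0],"claw":0},{"slide":[0.15,-0.6,0],"angular":[0,0,0],"claw":0},{"slide":[0.15,-0.6,0],"angular":[0,0,0],"claw":0},{"slide":[0.15,-0.6,0],"angular":[0,0,0],"claw":0}]'|egrep "pos|^force"
python3 - <<'E'
from h import *
b=viewer.snapshot("scene");cv2.imwrite("pics/s7.png",b)
B=(120,150,110,53);m=mask(b,B,(0,0,140),(180,70,255));q=quad(m,B);print(q.round(1).tolist(),[onz("scene",*p,.01).round(3).tolist()for p in q])
E
```

```text
tcp_pos: [0.4503, -0.2589, 0.0082]
force: [2.8, 0.3, 6.3]
tcp_pos: [0.4502, -0.2298, 0.0083]
force: [1.1, -3.1, 5.9]
[[199.8, 178.2], [191.4, 202.1], [157.1, 200.8], [167.9, 177.8]] [[0.389, -0.192, 0.01], [0.521, -0.175, 0.01], [0.531, -0.274, 0.01], [0.403, -0.292, 0.01]]
```

```bash
python3 -m creep '[{"slide":[0.2,-0.84,0],"angular":[0,0,0],"claw":0},{"slide":[0.2,-0.84,0],"angular":[0,0,0],"claw":0},{"slide":[0.2,-0.84,0],"angular":[0,0,0],"claw":0},{"slide":[0.2,-0.84,0],"angular":[0,0,0],"claw":0},{"slide":[0.2,-0.84,0],"angular":[0,0,0],"claw":0},{"slide":[0.2,-0.84,0],"angular":[0,0,0],"claw":0},{"slide":[0.2,-0.84,0],"angular":[0,0,0],"claw":0},{"slide":[0.2,-0.84,0],"angular":[0,0,0],"claw":0},{"slide":[0.2,-0.84,0],"angular":[0,0,0],"claw":0},{"slide":[0.2,-0.84,0],"angular":[0,0,0],"claw":0}]'|egrep "pos|^force"
python3 - <<'E'
from h import *
b=viewer.snapshot("scene");cv2.imwrite("pics/s8.png",b)
B=(150,150,110,60);m=mask(b,B,(0,0,150),(180,50,255));q=quad(m,B);print(q.round(1).tolist(),[onz("scene",*p,.01).round(3).tolist()for p in q])
cv2.imwrite("pics/m8.png",m)
E
```

```text
tcp_pos: [0.4488, -0.143, 0.0082]
force: [0.1, -4.0, 7.1]
[[225.2, 187.1], [204.1, 204.9], [175.8, 196.2], [198.4, 179.4]] [[0.426, -0.1, 0.01], [0.529, -0.135, 0.01], [0.5, -0.229, 0.01], [0.396, -0.194, 0.01]]
```

The panel is swinging behind the fingertip: its yaw is now -19° and its centre is at (0.463,-0.165). I'll lift, close the fingers and re-press ahead of its centre, on the leading side, so that it trails and straightens itself.

```bash
python3 -m creep '[{"slide":[0,0,-0.5],"angular":[0,0,0],"claw":0},{"slide":[0,0,-1.5],"angular":[0,0,0],"claw":0},{"slide":[0,0,-1],"angular":[0,0,0],"claw":-1},{"slide":[1.2,0,0],"angular":[0,0,0],"claw":-1},{"slide":[1.3,0,0],"angular":[0,0,0],"claw":-1},{"slide":[0,0,0],"angular":[0,0,0.11],"claw":-1},{"slide":[0,0,0],"angular":[0,0,0.11],"claw":-1},{"slide":[0,0,0],"angular":[0,0,0.115],"claw":-1},{"slide":[0,0,0],"angular":[0,0,0],"claw":-1},{"slide":[0,0,0],"angular":[0,0,0],"claw":-1}]'|egrep "pos|^force|rot|gap"
python3 - <<'E'
from h import *
b=viewer.snapshot("scene");cv2.imwrite("pics/s9.png",b)
B=(150,150,110,60);m=mask(b,B,(0,0,150),(180,50,255));q=quad(m,B);print(q.round(1).tolist(),[onz("scene",*p,.01).round(3).tolist()for p in q])
E
```

```text
tcp_pos: [0.4713, -0.1355, 0.0377]
tool_rot: [0.999, -0.04, -0.0, -0.0]
force: [-0.7, -0.3, 0.5]
finger_gap: -0.0
[[225.6, 186.8], [205.1, 204.9], [176.9, 196.2], [198.4, 179.2]] [[0.424, -0.1, 0.01], [0.528, -0.132, 0.01], [0.499, -0.226, 0.01], [0.395, -0.194, 0.01]]
```

```bash
python3 -m creep '[{"slide":[0,0,1],"angular":[0,0,0],"claw":-1},{"slide":[0,0,0.8],"angular":[0,0,0],"claw":-1},{"slide":[0,0,0.4],"angular":[0,0,0],"claw":-1},{"slide":[0,0,0.1],"angular":[0,0,0],"claw":-1},{"slide":[0,0,0.1],"angular":[0,0,0],"claw":-1},{"slide":[0,0,0.05],"angular":[0,0,0],"claw":-1},{"slide":[0,0,0],"angular":[0,0,0],"claw":-1}]'|egrep "pos|^force"; python3 -m creep '[{"slide":[0,0,0.05],"angular":[0,0,0],"claw":-1},{"slide":[0,0,0.05],"angular":[0,0,0],"claw":-1},{"slide":[0,0,0],"angular":[0,0,0],"claw":-1}]'|egrep "pos|^force"
```

```text
tcp_pos: [0.4717, -0.1354, 0.013]
force: [-0.1, -0.0, 0.7]
tcp_pos: [0.4717, -0.1354, 0.0122]
force: [0.5, 0.8, 0.1]
```

```bash
python3 -m creep '[{"slide":[0,0,0.05],"angular":[0,0,0],"claw":-1},{"slide":[0,0,0],"angular":[0,0,0],"claw":-1}]'|egrep "pos|^force"; python3 -m creep '[{"slide":[0,0,0.03],"angular":[0,0,0],"claw":-1},{"slide":[0,0,0],"angular":[0,0,0],"claw":-1}]'|egrep "pos|^force"
```

```text
tcp_pos: [0.4717, -0.1354, 0.0117]
force: [-0.3, 0.8, -0.5]
tcp_pos: [0.4717, -0.1354, 0.0113]
force: [-0.5, -0.1, 0.5]
```

```bash
python3 -m creep '[{"slide":[0,0,0.05],"angular":[0,0,0],"claw":-1},{"slide":[0,0,0.05],"angular":[0,0,0],"claw":-1},{"slide":[0,0,0],"angular":[0,0,0],"claw":-1}]'|egrep "pos|^force"; python3 -m creep '[{"slide":[0,0,0.05],"angular":[0,0,0],"claw":-1},{"slide":[0,0,0],"angular":[0,0,0],"claw":-1}]'|egrep "pos|^force"
```

```text
tcp_pos: [0.4716, -0.1354, 0.0102]
force: [-0.8, 0.0, 0.6]
tcp_pos: [0.4717, -0.1354, 0.0101]
force: [-0.8, 0.4, 4.0]
```

```bash
python3 -m creep '[{"slide":[0,0,0.03],"angular":[0,0,0],"claw":-1},{"slide":[0,0,0],"angular":[0,0,0],"claw":-1}]'|egrep "pos|^force"
```

```text
tcp_pos: [0.4717, -0.1354, 0.0101]
force: [-0.5, 0.6, 6.2]
```

```bash
python3 -m creep '[{"slide":[0,-0.2,0],"angular":[0,0,0],"claw":-1},{"slide":[-0.1,-0.5,0],"angular":[0,0,0],"claw":-1},{"slide":[-0.17,-0.84,0],"angular":[0,0,0],"claw":-1},{"slide":[-0.17,-0.84,0],"angular":[0,0,0],"claw":-1},{"slide":[-0.17,-0.84,0],"angular":[0,0,0],"claw":-1},{"slide":[-0.17,-0.84,0],"angular":[0,0,0],"claw":-1},{"slide":[-0.17,-0.84,0],"angular":[0,0,0],"claw":-1},{"slide":[-0.17,-0.84,0],"angular":[0,0,0],"claw":-1},{"slide":[-0.17,-0.84,0],"angular":[0,0,0],"claw":-1},{"slide":[-0.17,-0.84,0],"angular":[0,0,0],"claw":-1}]'|egrep "pos|^force"; python3 -m creep '[{"slide":[-0.17,-0.84,0],"angular":[0,0,0],"claw":-1},{"slide":[-0.17,-0.84,0],"angular":[0,0,0],"claw":-1},{"slide":[-0.17,-0.84,0],"angular":[0,0,0],"claw":-1},{"slide":[-0.17,-0.84,0],"angular":[0,0,0],"claw":-1},{"slide":[-0.17,-0.84,0],"angular":[0,0,0],"claw":-1},{"slide":[-0.17,-0.84,0],"angular":[0,0,0],"claw":-1},{"slide":[-0.17,-0.84,0],"angular":[0,0,0],"claw":-1},{"slide":[-0.17,-0.84,0],"angular":[0,0,0],"claw":-1},{"slide":[-0.17,-0.84,0],"angular":[0,0,0],"claw":-1},{"slide":[-0.17,-0.84,0],"angular":[0,0,0],"claw":-1}]'|egrep "pos|^force"
python3 - <<'E'
from h import *
b=viewer.snapshot("scene");cv2.imwrite("pics/s10.png",b)
B=(215,140,75,80);m=mask(b,B,(0,0,150),(180,50,255));q=quad(m,B);print(q.round(1).tolist(),[onz("scene",*p,.01).round(3).tolist()for p in q])
E
```

```text
tcp_pos: [0.4643, -0.0602, 0.0101]
force: [1.1, -2.9, 5.8]
tcp_pos: [0.454, 0.0252, 0.0101]
force: [0.0, -4.2, 7.0]
[[279.2, 188.4], [262.8, 206.9], [232.2, 198.2], [249.8, 181.1]] [[0.406, 0.06, 0.01], [0.51, 0.028, 0.01], [0.482, -0.065, 0.01], [0.379, -0.034, 0.01]]
```

Closed, the tips drag the panel without it turning, and its yaw stays at -17°. I'll twist the fingertip and see whether the panel follows.

```bash
python3 -m creep '[{"slide":[0,-0.3,0],"angular":[0,0,-0.03],"claw":-1},{"slide":[0,-0.3,0],"angular":[0,0,-0.03],"claw":-1},{"slide":[0,-0.3,0],"angular":[0,0,-0.03],"claw":-1},{"slide":[0,-0.3,0],"angular":[0,0,-0.03],"claw":-1},{"slide":[0,-0.3,0],"angular":[0,0,-0.03],"claw":-1},{"slide":[0,-0.3,0],"angular":[0,0,-0.03],"claw":-1},{"slide":[0,-0.3,0],"angular":[0,0,-0.03],"claw":-1},{"slide":[0,0,0],"angular":[0,0,0],"claw":-1}]'|egrep "pos|^force|rot"
python3 - <<'E'
from h import *
b=viewer.snapshot("scene");cv2.imwrite("pics/s11.png",b)
B=(215,140,85,80);m=mask(b,B,(0,0,150),(180,50,255));q=quad(m,B);print(q.round(1).tolist(),[onz("scene",*p,.01).round(3).tolist()for p in q])
E
```

```text
tcp_pos: [0.4533, 0.0464, 0.01]
tool_rot: [0.998, 0.065, 0.001, 0.0]
force: [0.5, -0.6, 7.1]
[[284.2, 188.1], [272.1, 207.6], [239.4, 200.8], [253.6, 182.1]] [[0.402, 0.075, 0.01], [0.509, 0.054, 0.01], [0.491, -0.042, 0.01], [0.383, -0.022, 0.01]]
```

```bash
python3 -m creep '[{"slide":[0.1,-0.4,0],"angular":[0,0,-0.02],"claw":-1},{"slide":[0.2,-0.7,0],"angular":[0,0,-0.02],"claw":-1},{"slide":[0.2,-0.8,0],"angular":[0,0,-0.02],"claw":-1},{"slide":[0.2,-0.8,0],"angular":[0,0,-0.02],"claw":-1},{"slide":[0.2,-0.8,0],"angular":[0,0,-0.02],"claw":-1},{"slide":[0.2,-0.8,0],"angular":[0,0,-0.02],"claw":-1},{"slide":[0.2,-0.8,0],"angular":[0,0,-0.02],"claw":-1},{"slide":[0.2,-0.8,0],"angular":[0,0,-0.02],"claw":-1},{"slide":[0.2,-0.8,0],"angular":[0,0,-0.02],"claw":-1},{"slide":[0.2,-0.8,0],"angular":[0,0,0],"claw":-1}]'|egrep "pos|^force|rot"
python3 - <<'E'
from h import *
b=viewer.snapshot("scene");cv2.imwrite("pics/s12.png",b)
B=(235,140,110,78);m=mask(b,B,(0,0,150),(180,50,255));q=quad(m,B);print(q.round(1).tolist(),[onz("scene",*p,.01).round(3).tolist()for p in q])
E
```

```text
tcp_pos: [0.455, 0.1234, 0.01]
tool_rot: [0.988, 0.154, 0.0, 0.0]
force: [0.0, -4.2, 7.1]
[[307.1, 189.8], [303.9, 210.6], [268.1, 206.8], [274.8, 186.6]] [[0.399, 0.142, 0.01], [0.508, 0.141, 0.01], [0.506, 0.043, 0.01], [0.398, 0.046, 0.01]]
```

```bash
python3 -m creep '[{"slide":[0.38,-0.81,0],"angular":[0,0,0.01],"claw":-1},{"slide":[0.38,-0.81,0],"angular":[0,0,0.01],"claw":-1},{"slide":[0.38,-0.81,0],"angular":[0,0,0.01],"claw":-1},{"slide":[0.38,-0.81,0],"angular":[0,0,0.01],"claw":-1},{"slide":[0.38,-0.81,0],"angular":[0,0,0.01],"claw":-1},{"slide":[0.38,-0.81,0],"angular":[0,0,0.01],"claw":-1},{"slide":[0.38,-0.81,0],"angular":[0,0,0],"claw":-1},{"slide":[0.38,-0.81,0],"angular":[0,0,0],"claw":-1},{"slide":[0.38,-0.81,0],"angular":[0,0,0],"claw":-1},{"slide":[0.38,-0.81,0],"angular":[0,0,0],"claw":-1}]'|egrep "pos|^force|rot"; python3 -m creep '[{"slide":[0.38,-0.81,0],"angular":[0,0,0],"claw":-1},{"slide":[0.38,-0.81,0],"angular":[0,0,0],"claw":-1},{"slide":[0.38,-0.81,0],"angular":[0,0,0],"claw":-1},{"slide":[0,0,0],"angular":[0,0,0],"claw":-1}]'|egrep "pos|^force|rot"
python3 - <<'E'
from h import *
b=viewer.snapshot("scene");cv2.imwrite("pics/s13.png",b)
B=(270,140,110,78);m=mask(b,B,(0,0,150),(180,50,255));q=quad(m,B);print(q.round(1).tolist(),[onz("scene",*p,.01).round(3).tolist()for p in q])
E
```

```text
tcp_pos: [0.4689, 0.2113, 0.01]
tool_rot: [0.992, 0.124, -0.001, 0.0]
force: [-2.1, -4.0, 8.7]
tcp_pos: [0.4747, 0.2391, 0.0101]
tool_rot: [0.992, 0.124, 0.0, -0.0]
force: [-0.8, 2.8, 7.7]
[[348.8, 197.6], [346.4, 219.6], [309.1, 213.9], [314.6, 192.6]] [[0.421, 0.262, 0.01], [0.529, 0.254, 0.01], [0.521, 0.156, 0.01], [0.411, 0.165, 0.01]]
```

The panel is lined up: centre (0.4705,0.209), yaw -4.5°. Next I re-press near its front and pull it into the frame.

```bash
python3 -m creep '[{"slide":[0,0,-0.5],"angular":[0,0,0],"claw":-1},{"slide":[0,0,-1],"angular":[0,0,0],"claw":-1},{"slide":[0,0,0],"angular":[0,0,0.11],"claw":-1},{"slide":[0,0,0],"angular":[0,0,0.11],"claw":-1},{"slide":[0,0,0],"angular":[0,0,0.11],"claw":-1},{"slide":[1.42,1.52,0],"angular":[0,0,0],"claw":-1},{"slide":[1.42,1.52,0],"angular":[0,0,0],"claw":-1},{"slide":[0,0,0.8],"angular":[0,0,0],"claw":-1},{"slide":[0,0,0.4],"angular":[0,0,0],"claw":-1},{"slide":[0,0,0],"angular":[0,0,0],"claw":-1}]'|egrep "pos|^force|rot"; python3 -m creep '[{"slide":[0,0,0.05],"angular":[0,0,0],"claw":-1},{"slide":[0,0,0.05],"angular":[0,0,0],"claw":-1},{"slide":[0,0,0.05],"angular":[0,0,0],"claw":-1},{"slide":[0,0,0],"angular":[0,0,0],"claw":-1}]'|egrep "pos|^force|rot"
```

```text
tcp_pos: [0.4993, 0.2048, 0.0117]
tool_rot: [0.999, -0.041, -0.002, 0.0]
force: [-0.1, -0.2, -0.3]
tcp_pos: [0.5005, 0.2053, 0.011]
tool_rot: [0.999, -0.041, -0.0, 0.0]
force: [0.4, -0.4, -0.7]
```

```bash
python3 -m creep '[{"slide":[0,0,0.05],"angular":[0,0,0],"claw":-1},{"slide":[0,0,0.05],"angular":[0,0,0],"claw":-1},{"slide":[0,0,0.05],"angular":[0,0,0],"claw":-1},{"slide":[0,0,0],"angular":[0,0,0],"claw":-1}]'|egrep "pos|^force"
```

```text
tcp_pos: [0.5009, 0.2051, 0.0101]
force: [-1.5, -0.1, 4.2]
```

```bash
python3 -m creep '[{"slide":[0,0,0.03],"angular":[0,0,0],"claw":-1},{"slide":[0,0,0],"angular":[0,0,0],"claw":-1}]'|egrep "pos|^force"
```

```text
tcp_pos: [0.5009, 0.2051, 0.0101]
force: [-0.4, 0.3, 7.2]
```

```bash
python3 -m creep '[{"slide":[0.2,0,0],"angular":[0,0,0],"claw":-1},{"slide":[0.4,0,0],"angular":[0,0,0],"claw":-1},{"slide":[0.6,0,0],"angular":[0,0,0],"claw":-1},{"slide":[0.6,0,0],"angular":[0,0,0],"claw":-1},{"slide":[0.6,0,0],"angular":[0,0,0],"claw":-1},{"slide":[0.6,0,0],"angular":[0,0,0],"claw":-1},{"slide":[0.6,0,0],"angular":[0,0,0],"claw":-1},{"slide":[0.6,0,0],"angular":[0,0,0],"claw":-1},{"slide":[0.4,0,0],"angular":[0,0,0],"claw":-1},{"slide":[0,0,0],"angular":[0,0,0],"claw":-1}]'|egrep "pos|^force"
python3 - <<'E'
from h import *
b=viewer.snapshot("scene");cv2.imwrite("pics/s14.png",b)
B=(280,150,100,100);m=mask(b,B,(0,0,175),(180,40,255));cv2.imwrite("pics/m14.png",m);q=quad(m,B);print(q.round(1).tolist(),[onz("scene",*p,.01).round(3).tolist()for p in q])
E
```

```text
tcp_pos: [0.5466, 0.2012, 0.0101]
force: [-1.8, -0.4, 7.4]
[[344.9, 229.8], [307.4, 223.9], [307.4, 220.2], [347.6, 205.1]] [[0.574, 0.249, 0.01], [0.566, 0.155, 0.01], [0.55, 0.154, 0.01], [0.46, 0.258, 0.01]]
```

```bash
python3 -m creep '[{"slide":[0.4,0.05,0],"angular":[0,0,0],"claw":-1},{"slide":[0.5,0.05,0],"angular":[0,0,0],"claw":-1},{"slide":[0.5,0.05,0],"angular":[0,0,0],"claw":-1},{"slide":[0.5,0.05,0],"angular":[0,0,0],"claw":-1},{"slide":[0.5,0,0],"angular":[0,0,0],"claw":-1},{"slide":[0.5,0,0],"angular":[0,0,0],"claw":-1},{"slide":[0.5,0,0],"angular":[0,0,0],"claw":-1},{"slide":[0.5,0,0],"angular":[0,0,0],"claw":-1},{"slide":[0.4,0,0],"angular":[0,0,0],"claw":-1},{"slide":[0,0,0],"angular":[0,0,0],"claw":-1}]'|egrep "pos|^force"; python3 -m creep '[{"slide":[0.4,0,0],"angular":[0,0,0],"claw":-1},{"slide":[0.4,0,0],"angular":[0,0,0],"claw":-1},{"slide":[0.4,0,0],"angular":[0,0,0],"claw":-1},{"slide":[0.4,0,0],"angular":[0,0,0],"claw":-1},{"slide":[0.4,0,0],"angular":[0,0,0],"claw":-1},{"slide":[0,0,0],"angular":[0,0,0],"claw":-1}]'|egrep "pos|^force"
```

```text
tcp_pos: [0.5895, 0.1957, 0.0101]
force: [-1.5, 0.5, 5.7]
tcp_pos: [0.6094, 0.1941, 0.0101]
force: [-1.6, 0.3, 6.1]
```

```bash
python3 -m creep '[{"slide":[0.3,0,0],"angular":[0,0,0],"claw":-1},{"slide":[0.2,0,0],"angular":[0,0,0],"claw":-1},{"slide":[0,0,0],"angular":[0,0,0],"claw":-1}]'|egrep "pos|^force"; python3 -m creep '[{"slide":[0.2,0,0],"angular":[0,0,0],"claw":-1},{"slide":[0.2,0,0],"angular":[0,0,0],"claw":-1},{"slide":[0,0,0],"angular":[0,0,0],"claw":-1}]'|egrep "pos|^force"
```

```text
tcp_pos: [0.6136, 0.1937, 0.0101]
force: [-2.4, 0.1, 6.9]
tcp_pos: [0.6175, 0.1934, 0.0101]
force: [-3.0, 0.3, 7.1]
```

```bash
python3 -m creep '[{"slide":[0.2,0,0],"angular":[0,0,0],"claw":-1},{"slide":[0.2,0,0],"angular":[0,0,0],"claw":-1},{"slide":[0,0,0],"angular":[0,0,0],"claw":-1}]'|egrep "pos|^force"; python3 -m creep '[{"slide":[0.2,0,0],"angular":[0,0,0],"claw":-1},{"slide":[0.1,0,0],"angular":[0,0,0],"claw":-1},{"slide":[0,0,0],"angular":[0,0,0],"claw":-1}]'|egrep "pos|^force"
```

```text
tcp_pos: [0.6211, 0.1931, 0.0101]
force: [-3.8, 1.0, 7.3]
tcp_pos: [0.6212, 0.1932, 0.0101]
force: [-7.4, 1.0, 11.4]
```

The force rise says it has hit something, probably the stop. I'll release, lift clear and measure.

```bash
python3 -m creep '[{"slide":[-0.25,0,0],"angular":[0,0,0],"claw":-1},{"slide":[0,0,-0.2],"angular":[0,0,0],"claw":-1},{"slide":[0,0,-2],"angular":[0,0,0],"claw":-1},{"slide":[-1,0,-3],"angular":[0,0,0],"claw":-1},{"slide":[-3,0,-2],"angular":[0,0,0],"claw":-1},{"slide":[-3.2,0,0],"angular":[0,0,0],"claw":-1},{"slide":[-3.2,0,0],"angular":[0,0,0],"claw":-1},{"slide":[-3.2,0,0],"angular":[0,0,0],"claw":-1},{"slide":[-2,0,0],"angular":[0,0,0],"claw":-1},{"slide":[0,0,0],"angular":[0,0,0],"claw":-1}]'|egrep "t:|pos|^force"
python3 - <<'E'
from h import *
a=viewer.snapshot("top");b=viewer.snapshot("scene");cv2.imwrite("pics/t15.png",a);cv2.imwrite("pics/s15.png",b)
x=cv2.resize(a[125:195,150:220],(400,400),interpolation=2);y=cv2.resize(b[200:265,285:365],(400,325),interpolation=2);y=cv2.copyMakeBorder(y,0,75,0,0,0);cv2.imwrite("pics/v15.png",np.hstack([x,y]))
E
```

```text
t: 30.75
tcp_pos: [0.4608, 0.2055, 0.0809]
tool_rot: [0.999, -0.04, -0.004, 0.001]
force: [0.3, 1.2, 0.2]
```

View pics/v15.png

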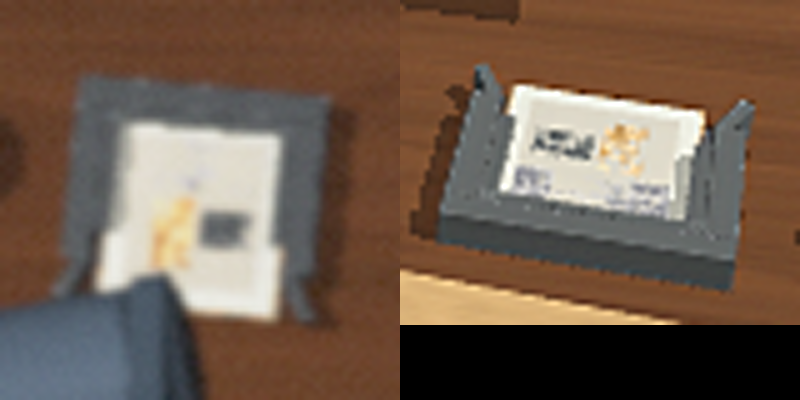

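The picture shows the panel between the rails and under the lips, with its rear edge level with the cheek tips. I'll confirm it is home with a gentle push on the rear edge.

```bash
python3 -m creep '[{"slide":[0,-0.2,2.5],"angular":[0,0,0],"claw":-1},{"slide":[0,0,2.5],"angular":[0,0,0],"claw":-1},{"slide":[0,0,1.5],"angular":[0,0,0],"claw":-1},{"slide":[0,0,0.7],"angular":[0,0,0],"claw":-1},{"slide":[0,0,0.3],"angular":[0,0,0],"claw":-1},{"slide":[0,0,0],"angular":[0,0,0],"claw":-1},{"slide":[1.5,0,0],"angular":[0,0,0],"claw":-1},{"slide":[1.5,0,0],"angular":[0,0,0],"claw":-1},{"slide":[1,0,0],"angular":[0,0,0],"claw":-1},{"slide":[0,0,0],"angular":[0,0,0],"claw":-1}]'|egrep "pos|^force"
```

```text
tcp_pos: [0.5119, 0.2045, 0.0075]
force: [-0.7, -0.3, 1.0]
```

```bash
python3 -m creep '[{"slide":[0.4,0,0.05],"angular":[0,0,0],"claw":-1},{"slide":[0.3,0,0],"angular":[0,0,0],"claw":-1},{"slide":[0.3,0,0],"angular":[0,0,0],"claw":-1},{"slide":[0.2,0,0],"angular":[0,0,0],"claw":-1},{"slide":[0,0,0],"angular":[0,0,0],"claw":-1}]'|egrep "pos|^force"
```

```text
tcp_pos: [0.5196, 0.2034, 0.0058]
force: [-0.1, -0.0, -0.5]
```

```bash
python3 -m creep '[{"slide":[0.2,0,0.1],"angular":[0,0,0],"claw":-1},{"slide":[0.2,0,0],"angular":[0,0,0],"claw":-1},{"slide":[0.1,0,0],"angular":[0,0,0],"claw":-1},{"slide":[0,0,0],"angular":[0,0,0],"claw":-1}]'|egrep "pos|^force"; python3 -m creep '[{"slide":[0.1,0,0],"angular":[0,0,0],"claw":-1},{"slide":[0.1,0,0],"angular":[0,0,0],"claw":-1},{"slide":[0.1,0,0],"angular":[0,0,0],"claw":-1},{"slide":[0,0,0],"angular":[0,0,0],"claw":-1}]'|egrep "pos|^force"
```

```text
tcp_pos: [0.5247, 0.203, 0.0047]
force: [0.7, -0.4, -0.2]
tcp_pos: [0.5261, 0.2028, 0.0046]
force: [-2.2, 0.7, 1.9]
```

```bash
python3 -m creep '[{"slide":[0.1,0,0],"angular":[0,0,0],"claw":-1},{"slide":[0.1,0,0],"angular":[0,0,0],"claw":-1},{"slide":[0,0,0],"angular":[0,0,0],"claw":-1}]'|egrep "pos|^force"; python3 -m creep '[{"slide":[0.1,0,0],"angular":[0,0,0],"claw":-1},{"slide":[0.1,0,0],"angular":[0,0,0],"claw":-1},{"slide":[0,0,0],"angular":[0,0,0],"claw":-1}]'|egrep "pos|^force"
```

```text
tcp_pos: [0.5262, 0.2027, 0.0045]
force: [-5.7, 1.9, 4.6]
tcp_pos: [0.5262, 0.2026, 0.0045]
force: [-8.1, 2.7, 5.9]
```

```bash
python3 -m creep '[{"slide":[0.1,0,0],"angular":[0,0,0],"claw":-1},{"slide":[0.1,0,0],"angular":[0,0,0],"claw":-1},{"slide":[0.1,0,0],"angular":[0,0,0],"claw":-1},{"slide":[0,0,0],"angular":[0,0,0],"claw":-1}]'|egrep "pos|^force"; python3 -m creep '[{"slide":[-1,0,0],"angular":[0,0,0],"claw":-1},{"slide":[-1.5,0,0],"angular":[0,0,0],"claw":-1},{"slide":[0,0,-3],"angular":[0,0,0],"claw":-1},{"slide":[0,0,-3],"angular":[0,0,0],"claw":-1},{"slide":[0,0,-3],"angular":[0,0,0],"claw":-1},{"slide":[0,3,-3],"angular":[0,0,0],"claw":-1},{"slide":[0,3.5,0],"angular":[0,0,0],"claw":-1},{"slide":[0,3.5,0],"angular":[0,0,0],"claw":-1},{"slide":[0,3.5,0],"angular":[0,0,0],"claw":-1},{"slide":[0,3.5,0],"angular":[0,0,0],"claw":-1}]'|egrep "pos|^force"; python3 -m creep '[{"slide":[0,3.5,0],"angular":[0,0,0],"claw":-1},{"slide":[0,3.5,0],"angular":[0,0,0],"claw":-1},{"slide":[0,3.5,0],"angular":[0,0,0],"claw":-1},{"slide":[0,3.5,0],"angular":[0,0,0],"claw":-1},{"slide":[0,0,0],"angular":[0,0,0],"claw":-1}]'|egrep "pos|^force"
python3 - <<'E'
from h import *
a=viewer.snapshot("top");cv2.imwrite("pics/t16.png",a);b=viewer.snapshot("scene");cv2.imwrite("pics/s16.png",b)
F=(150,120,66,70);m=mask(a,F,(0,0,150),(180,70,255));q=quad(m,F);print(q.round(1).tolist(),[onz("top",*p,.01).round(4)[:2].tolist()for p in q])
B=(280,200,90,60);m=mask(b,B,(0,0,150),(180,50,255));q=quad(m,B);print(q.round(1).tolist(),[onz("scene",*p,.01).round(4)[:2].tolist()for p in q])
panel("t16b",(280,120,66,60),.034)
o=[cv2.absdiff(cv2.imread("pics/top0.png"),a).max(2)[y:y+h,x:x+w].mean() for x,y,w,h in((235,100,30,62),(355,180,50,40),(95,125,45,90),(350,120,70,50))];print(np.round(o,1))
E
```

```text
tcp_pos: [0.5263, 0.2025, 0.0044]
force: [-12.3, 3.8, 9.9]
tcp_pos: [0.4965, 0.0336, 0.1249]
force: [0.2, 0.0, -0.8]
tcp_pos: [0.4863, -0.1112, 0.1247]
force: [1.0, 0.4, -0.6]
[[198.8, 148.1], [199.1, 180.8], [165.4, 177.6], [171.6, 145.4]] [[0.6384, 0.1503], [0.5332, 0.1471], [0.5419, 0.2545], [0.6458, 0.2375]]
[[345.4, 221.9], [341.2, 244.1], [304.1, 237.9], [307.1, 216.2]] [[0.5402, 0.251], [0.632, 0.2401], [0.6244, 0.1506], [0.5325, 0.1515]]
t16b [[332.4, 167.6], [301.1, 175.4], [292.4, 140.4], [323.9, 133.1]] [[0.578, -0.2745], [0.5519, -0.1758], [0.6629, -0.1478], [0.6878, -0.2475]] (array([ 619.8, -211.5]), array([114.5, 102.8]), 14.0)
[3.7 7.4 3.3 2. ]
```

Run:
```python
from h import *
for f in("top0","t16"):
    a=cv2.imread(f"pics/{f}.png");B=(350,175,65,50);q=quad(mask(a,B,(0,0,0),(180,255,42)),B);print(f,q.mean(0).round(1),pose(np.array([onz("top",*p,.04)for p in q])))
from station import ticket
s=manip.sense();print(s['t'],s['force']);print(ticket.sign_off())
```

```text
top0 [381. 199.] (array([ 477.7, -427.4]), array([ 54.8, 146.6]), 30.3)
t16 [371.3 205.8] (array([ 464.1, -404.2]), array([56.3, 97.5]), 30.7)
35.0 [ 0.93560611  0.16138282 -0.06570077]
the job is handed in; nothing more can be done
None
```

I handed the job in at 35 s. The top panel is face up in the larger frame, hard against the stop: a 12 N push on its rear edge did not move it. Panel_b did not move, panel_c and panel_d were never touched, and the remote looked unmoved. The glasses case was partly hidden in the last picture, so I could not fully check that it stayed put, but the arm never went near it.

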